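# Push the row of sample tins home and shut the gate

### The arm

A 6-joint arm with a two-finger parallel gripper is mounted at the origin on the work surface. World frame = base frame: x ahead of the robot, y to its left, z up, the work surface at z = 0. Lengths are in m, angles in rad, forces in N, time in s.
With the tool pointing down it reaches from about 0.275 to 0.825 m from the base axis. Payload 4.9 kg.
Tool frame: the origin (TCP) lies midway between the tips of the shut fingers; the grasp point (between the pads) lies 19 mm behind it (grip_point_offset is the distance from the TCP to the grasp point, in m); z points along the fingers, x is the direction in which the jaws open and shut, and the axes are right-handed (so a half turn about z gives the same grasp; the last joint's range is limited). The gripper opens to 85 mm and grips with 20 to 120 N. Pads are 22 mm wide; open, the fingers measure 114 mm over their backs; the gripper's body (76 mm by 85 mm) begins 54 mm behind the grasp point. The pads swing forward as they close: fully open they stand 13 mm farther back than shut.
Start: joints at [1.068, 0.326, -0.193, 1.052, 0, 1.437], TCP at [0.198, 0.513, 0.231] pointing down, gripper open.
Joint ranges: [-2.65, 2.65], [-0.97, 1.79], [-1.3, 1.35], [-1.93, 2.1], [-1.47, 1.37], [-3.14, 3.14]. Speed limits (rad/s): [2.57, 2.57, 3.14, 3.14, 3.14, 3.14].

### API

Orientations are given as a rotation vector (axis times angle).
In Python, from cell import * gives the robot as it stands. Calls block until the motion is done:
- movep(position, orientation): joint-space move of the TCP to a pose.
- move_l(position, velocity=0.15, rot=None, until_force=None): straight line of the TCP; rot=None keeps the orientation; velocity is the mean speed in m/s. With until_force (N) it stops when the force on the tool has changed by that much, and returns True; else False.
- set_joints(angles): joint-space move.
- let_go() and grab(newtons=None): open the fingers fully, or close them until they stop; newtons is the grip in N (None keeps the last).
- sleep(seconds).
- ik(position, orientation): joint angles nearest the present ones, or None.
- get_state(): the state.
- grab_frame(name): name is "side" or "top"; returns a dict with "img" (384x512x3 uint8, red, green, blue), "fx", "fy", "cx", "cy" (pixels), "k1" (the pictures are not rectified: a ray, as slopes to the right and down, at radius r is drawn at 1 + k1 r^2 times it, then the intrinsics apply), "cam_to_world" (4x4, takes a point from camera to world coordinates). Camera axes: x right, y down, z forward; pixel columns grow to the right and rows downward; lengths in m; the calibration is good to about 2 mm. A picture is of the moment at which its call begins. There is no depth.
A pose or a line that the arm cannot do raises MotionError and nothing moves.
- sign_off(): hands the job in, once; it reports no verdict.
Trained networks look in the newest picture that a camera, given by its name, has taken for a name from the list of things; names that differ only in an ending like _2 or _b are one class to them, and where a whole thing is asked for, a point or a joint stands for the part that bears it (a point fixed in the world has none). Each returns a list of dicts, best first, with "score" (0 to 1); they miss things now and then, are a little off and sometimes report something else, mostly with a low value. They report only what shows in the picture. A call takes as long as a camera call. They do not tell look-alikes from the thing itself.
- spot_in(camera, name): "centre" ([column, row] in pixels, amid what is visible of it).
- silhouettes(camera, name): "mask" (384x512 bool, what is visible of it) and "centre" ([column, row] in pixels, amid what is visible of it).
- tip_of(camera, name): "centre" ([column, row] in pixels: a listed point, or the origin of a listed thing).
The state is a dict: "clock": time; "q": joint angles; "joint_velocities": joint speeds; "tau": joint torques, N m; "position": TCP position; "eef_rot": TCP orientation; "contact_force": force on the tool from outside, world axes, zero at the start; "wrist_torque": the same for the moment, N m; "finger_gap": opening from 0.0 (shut) to 1.0 (fully open).
Only numpy, scipy, OpenCV 4.12 (cv2) and the standard library are available. Lean on these libraries where they do the work, as an engineer would, in place of code of your own. Each camera call takes 0.05 s, during which the arm holds its last target.

### The job

Ready the tin rail for the paint shaker: from the tail, push the whole row of four small tins along the rail as one train until it is fully home against the green end stop, then push the orange-tabbed gate fully shut behind it. Just push with the fingertips: do not lift or tip the tins or pull the row apart, and leave the other things on the bench where they are.

Things in the scene. Friction and masses are not known exactly. Their poses are not given: they have to be found in the camera images.
- rail: Straight aluminium rail fixed to the bench, 360 mm long. Origin: centre of its underside, on the bench; its y runs along the rail towards the end stop, its x across the rail (away from the gate's tab), z up. The deck is 8 mm above the bench; between two side walls 4 mm thick, tops 20 mm above the bench, is a channel 53 mm wide centred on x = 0. The end at y = -180 mm is open. A tongue of deck (8 mm high, x -113 to -31, y -70 to -20 mm) carries the gate.
- stop_face (a point): Middle of the inner face of the green end stop, at deck height (rail frame x 0, y 165, z 8 mm). The stop is 62 mm wide, its top 52 mm above the bench. A row of four tins fully home fills the channel from here back to rail y = -35 mm.
- gate (a joint): Sliding gate, in m: 0 drawn fully out (channel clear), 0.066 fully shut, when its 6 mm steel plate stands across the channel with its face at rail y = -42 mm, 7 mm behind the tail of a row that is home. It slides along the rail's +x as it shuts, through a slot in the -x wall, against about 2 N of friction, and stays where it is left. Values up to 0.02 leave the channel clear.
- gate_push (a point): Centre of the outer face (facing the rail's -x) of the gate's upright orange tab, 30 mm wide along the rail, 8 mm thick, from 11 to 55 mm above the bench; this point is 33 mm above the bench. It moves with the gate: rail frame x = -108 mm + gate value, y = -45 mm. Shut, it is at x = -42 mm.
- tin1: Small round sample tin with a white lid and band, 50 mm diameter, 44 mm high (45 mm with lid), 0.1 to 0.2 kg; origin at the centre of its underside. One of four that stand touching in a row in the channel, in any order; at the start the row is 50 to 110 mm short of the end stop.
- tin2: Small round sample tin with a blue lid and band, 50 mm diameter, 44 mm high (45 mm with lid), 0.1 to 0.2 kg; origin at the centre of its underside. One of four that stand touching in a row in the channel, in any order; at the start the row is 50 to 110 mm short of the end stop.
- tin3: Small round sample tin with a red lid and band, 50 mm diameter, 44 mm high (45 mm with lid), 0.1 to 0.2 kg; origin at the centre of its underside. One of four that stand touching in a row in the channel, in any order; at the start the row is 50 to 110 mm short of the end stop.
- tin4: Small round sample tin with a yellow lid and band, 50 mm diameter, 44 mm high (45 mm with lid), 0.1 to 0.2 kg; origin at the centre of its underside. One of four that stand touching in a row in the channel, in any order; at the start the row is 50 to 110 mm short of the end stop.
- big_tin: Bystander: bare steel tin with a grey band, 68 mm diameter, 58 mm high, on the bench; origin at the centre of its underside.
- tape: Bystander: roll of masking tape lying flat, 96 mm outside diameter, 25 mm high; origin at the centre of its underside.
- opener: Bystander: screwdriver used for prising lids, 150 mm long, 26 mm high, lying along its own x; origin under its middle.
- mixer_lid: Bystander: black stirring lid with a green clip and a small handle, 92 mm diameter, 40 mm high; origin at the centre of its underside.
There are look-alikes about, which are no part of the job. Leave any black or turquoise look-alike of the tin2 alone.

How it is judged:
By the outcome, as a careful person would: the job done as asked, in the order asked, and still so for the second after the job is handed in, with the robot touching nothing.
It also fails if it takes over 46 s, if anything falls off the work surface, if the arm or the gripper's body presses on something with over 40 N, if the wrist force passes 120 N, or if a joint passes its speed limit or range.

## Working session

There is one attempt and no reset: what is moved stays moved. The work goes in short steps, each a Python script; the robot and the scene stay as the last script left them, time stands still between calls to the robot, and variables do not carry over. Pictures are saved under pics/ and viewed, and the job is handed in when it is done.

```bash
mkdir -p pics; ls; python3 - <<'E'
from cell import *
import cv2
for n in ("side","top"):
    f=grab_frame(n); cv2.imwrite(f"pics/{n}0.png",cv2.cvtColor(f["img"],cv2.COLOR_RGB2BGR)); print(n,f["fx"],f["cx"],f["cy"],f["k1"],f["cam_to_world"])
print(get_state())
E
```

```text
pics
side 454.66685968086733 247.96679198745005 197.6718351463158 -0.11549855313571965 [[-0.99100098 -0.08677448  0.1019178   0.48884   ]
 [-0.13374278  0.61079139 -0.78041447  0.64762757]
 [ 0.00546954 -0.78702228 -0.61690033  0.55595442]
 [ 0.          0.          0.          1.        ]]
top 437.71042865562885 256.2436272534988 194.6362379046522 -0.13565159578895264 [[-0.02560886 -0.99540118  0.0923075   0.48291137]
 [-0.99959116  0.02432283 -0.0150304   0.00643536]
 [ 0.0127161  -0.09265467 -0.9956171   1.07087353]
 [ 0.          0.          0.          1.        ]]
{'clock': 0.1, 'q': array([ 1.06778016e+00,  3.26861683e-01, -1.93481474e-01,  1.05198221e+00,
       -2.05916824e-05,  1.43658933e+00]), 'joint_velocities': array([-0.00048104, -0.00174535,  0.00226483,  0.00226935, -0.00018899,
       -0.00017044]), 'tau': array([ 1.13408340e-03, -4.44240224e+01,  2.63038266e+01,  7.89911166e-03,
       -9.94856327e-05, -5.17257661e-06]), 'position': array([0.19802729, 0.51256405, 0.23058544]), 'eef_rot': array([ 2.59052123e+00,  1.77605211e+00, -2.12982906e-03]), 'contact_force': array([-0.42600371, -0.32660281,  0.16468491]), 'wrist_torque': array([-0.03105817, -0.0153916 , -0.01595274]), 'finger_gap': 1.0005614519483037}
```

View pics/top0.png

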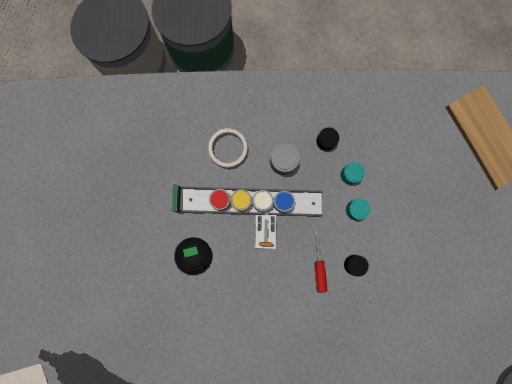

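View pics/side0.png

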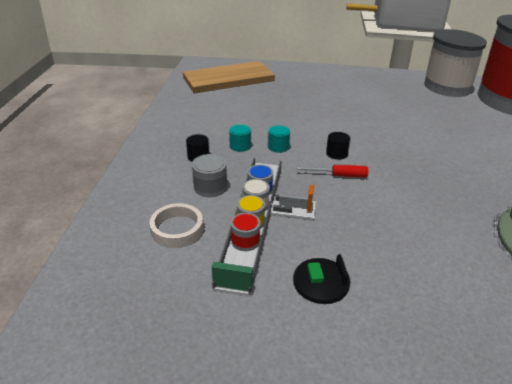

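Top view: the green stop is at (176,198). The row runs red (220,200), yellow (241,201), white (263,201), blue (285,201), so blue is the tail. The orange tab is at (266,244). Look-alikes are turquoise (354,173) and (359,209), and black (328,139) and (356,265); none of them is in the rail. I'll confirm this in a crop and measure.

```bash
cat > h.py <<'E'
import numpy as np, cv2
def ray(f,uv):
    K=np.array([[f["fx"],0,f["cx"]],[0,f["fy"],f["cy"]],[0,0,1]])
    d=cv2.undistortPoints(np.array([[uv]],float),K,np.array([f["k1"],0,0,0.]))[0,0]
    T=np.asarray(f["cam_to_world"]); return T[:3,3],T[:3,:3]@np.array([d[0],d[1],1])
def atz(f,uv,z):
    o,d=ray(f,uv); return o+d*(z-o[2])/d[2]
def proj(f,P):
    T=np.linalg.inv(np.asarray(f["cam_to_world"])); K=np.array([[f["fx"],0,f["cx"]],[0,f["fy"],f["cy"]],[0,0,1]])
    return cv2.projectPoints(np.asarray(P,float).reshape(-1,3),cv2.Rodrigues(T[:3,:3])[0],T[:3,3],K,np.array([f["k1"],0,0,0.]))[0][:,0]
def crop(img,x0,y0,x1,y1,s,name):
    cv2.imwrite(name,cv2.cvtColor(cv2.resize(img[y0:y1,x0:x1],None,fx=s,fy=s,interpolation=cv2.INTER_CUBIC),cv2.COLOR_RGB2BGR))
E
python3 - <<'E'
from cell import *
from h import *
hs=dict(rail=None,stop_face=.008,gate_push=.033,tin1=.008,tin2=.008,tin3=.008,tin4=.008)
for n in ("top","side"):
    f=grab_frame(n)
    np.save(f"f_{n}.npy",f,allow_pickle=True)
    crop(f["img"],*( (165,170,385,285,3.6) if n=="top" else (170,110,390,300,3)),f"pics/{n}_c.png")
    for k,z in hs.items():
        r=tip_of(n,k)
        print(n,k,[(np.round(a["centre"],1),round(a["score"],2),np.round(atz(f,a["centre"],z or 0),4)) for a in r[:3]])
E
```

```text
top rail [(array([243.1, 201.5]), 0.84, array([0.5661, 0.0229, 0.    ]))]
top stop_face [(array([179. , 200.2]), 0.62, array([0.5724, 0.1793, 0.008 ]))]
top gate_push [(array([264.5, 244.4]), 0.58, array([ 0.4607, -0.0257,  0.033 ]))]
top tin1 [(array([355.2, 212.7]), 0.97, array([ 0.531 , -0.2513,  0.008 ])), (array([324. , 138.3]), 0.93, array([ 0.718 , -0.1817,  0.008 ])), (array([283.2, 204.5]), 0.92, array([ 0.5557, -0.0747,  0.008 ]))]
top tin2 [(array([355.2, 212.7]), 0.97, array([ 0.531 , -0.2513,  0.008 ])), (array([324. , 138.3]), 0.93, array([ 0.718 , -0.1817,  0.008 ])), (array([283.2, 204.5]), 0.92, array([ 0.5557, -0.0747,  0.008 ]))]
top tin3 [(array([355.2, 212.7]), 0.97, array([ 0.531 , -0.2513,  0.008 ])), (array([324. , 138.3]), 0.93, array([ 0.718 , -0.1817,  0.008 ])), (array([283.2, 204.5]), 0.92, array([ 0.5557, -0.0747,  0.008 ]))]
top tin4 [(array([355.2, 212.7]), 0.97, array([ 0.531 , -0.2513,  0.008 ])), (array([324. , 138.3]), 0.93, array([ 0.718 , -0.1817,  0.008 ])), (array([283.2, 204.5]), 0.92, array([ 0.5557, -0.0747,  0.008 ]))]
side rail [(array([25
[... 351 characters left out ...]
8 ])), (array([257.3, 205.3]), 0.67, array([ 0.5585, -0.0246,  0.008 ]))]
side tin2 [(array([195.2, 155.6]), 0.92, array([ 0.7155, -0.1791,  0.008 ])), (array([244.8, 242. ]), 0.69, array([0.5681, 0.079 , 0.008 ])), (array([257.3, 205.3]), 0.67, array([ 0.5585, -0.0246,  0.008 ]))]
side tin3 [(array([195.2, 155.6]), 0.92, array([ 0.7155, -0.1791,  0.008 ])), (array([244.8, 242. ]), 0.69, array([0.5681, 0.079 , 0.008 ])), (array([257.3, 205.3]), 0.67, array([ 0.5585, -0.0246,  0.008 ]))]
side tin4 [(array([195.2, 155.6]), 0.92, array([ 0.7155, -0.1791,  0.008 ])), (array([244.8, 242. ]), 0.69, array([0.5681, 0.079 , 0.008 ])), (array([257.3, 205.3]), 0.67, array([ 0.5585, -0.0246,  0.008 ]))]
```

View pics/top_c.png

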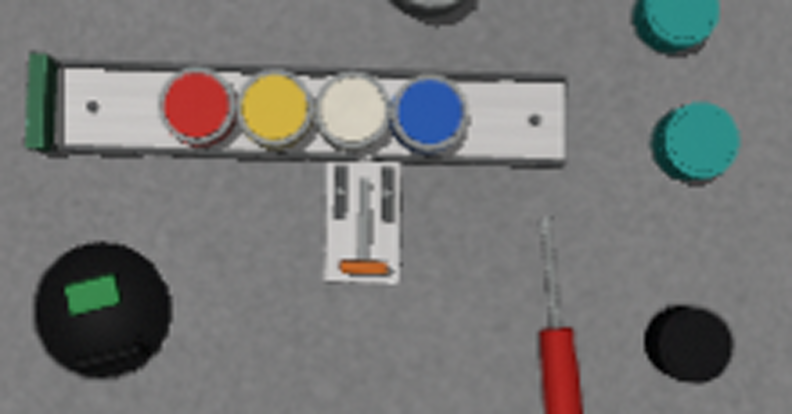

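View pics/side_c.png

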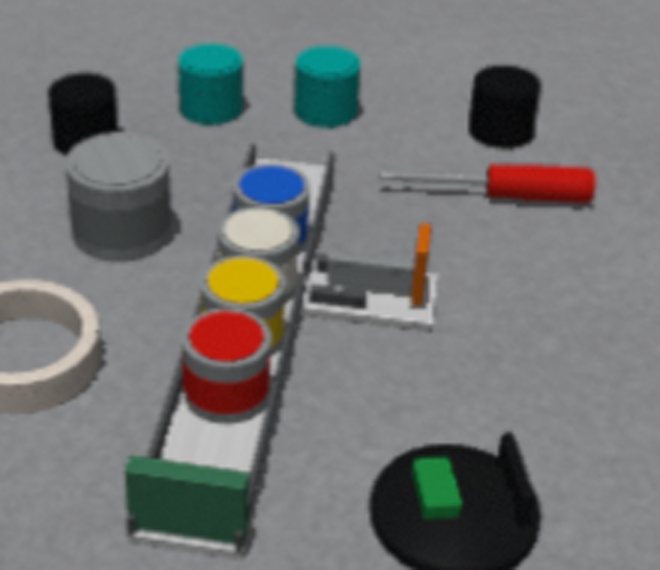

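```bash
python3 - <<'E'
from h import *
F={n:np.load(f"f_{n}.npy",allow_pickle=True).item() for n in("top","side")}
t=F["top"]
c=lambda x,y:(165+(x+.5)/3.6-.5,170+(y+.5)/3.6-.5)
for n,x,y,z in [("red",197,104,.053),("yel",275,106,.053),("wht",352,108,.053),("blu",430,111,.053),("scr1",92,106,.008),("scr2",534,120,.008),
 ("wallE+",566,77,.02),("wallE-",565,165,.02),("ch+E",565,82,.02),("tab top",364,268,.055)]:
    print(n,np.round(atz(t,c(x,y),z),4))
# colour lid centroids by hue
for n,f in F.items():
    hsv=cv2.cvtColor(f["img"],cv2.COLOR_RGB2HSV); H,S,V=cv2.split(hsv)
    for k,m in dict(red=((H<5)|(H>174))&(S>150),yel=(H>18)&(H<32)&(S>130),blu=(H>105)&(H<125)&(S>130),tab=(H>5)&(H<17)&(S>150)).items():
        nn,l,st,ce=cv2.connectedComponentsWithStats(m.astype(np.uint8))
        for i in range(1,nn):
            if st[i,4]>25 : print(n,k,st[i],np.round(ce[i],1),np.round(atz(f,ce[i],.055 if k=="tab" else .053),4))
s=F["side"]; c=lambda x,y:(170+(x+.5)/3-.5,110+(y+.5)/3-.5)
for n,x,y,z in [("red",229,334,.053),("yel",244,280,.053),("wht",259,230,.053),("blu",272,186,.053),("tabtop a",427,226,.055),("wall- E",333,152,.02),("wall+ E",252,148,.02)]:
    print("side",n,np.round(atz(s,c(x,y),z),4))
E
```

```text
red [0.5703 0.0774 0.053 ]
yel [0.5677 0.0268 0.053 ]
wht [ 0.5652 -0.023   0.053 ]
blu [ 0.562  -0.0736  0.053 ]
scr1 [0.5745 0.1518 0.008 ]
scr2 [ 0.5576 -0.1477  0.008 ]
wallE+ [ 0.5852 -0.1688  0.02  ]
wallE- [ 0.526  -0.1658  0.02  ]
ch+E [ 0.5819 -0.168   0.02  ]
tab top [ 0.4618 -0.0279  0.055 ]
top red [211 191  17  17 235] [219.  198.8] [0.5697 0.0782 0.053 ]
top red [315 261  12  32 293] [320.5 276.6] [ 0.3828 -0.1529  0.053 ]
top yel [232 191  18  18 243] [240.7 199.4] [0.567  0.0277 0.053 ]
top blu [276 192  17  18 241] [283.9 200.7] [ 0.5615 -0.0731  0.053 ]
top tab [260 243  12   3  36] [265.5 244. ] [ 0.462  -0.0274  0.055 ]
side red [ 482   39   30   60 1267] [499.   70.3] [-0.1009 -0.7194  0.053 ]
side red [333 165  35  12 385] [349.9 170.6] [ 0.3858 -0.102   0.053 ]
side red [233 214  25  16 308] [245.  221.7] [0.568  0.0769 0.053 ]
side red [231 232  28  16 275] [244.6 240.6] [0.5624 0.1225 0.053 ]
side yel [347   4  30   7 144] [361.1   6.8] [ 0.2795 -1.3236  0.053 ]
side yel [239 196  24  15 284] [250.6 203. ] [0.5653 0.0259 0.053 ]
side yel [259 214   5  11  35] [261.6 218.4] [0.5415 0.0646 0.053 ]
side blu [250 166  21  12 204] [260.  171.2] [ 0.5599 -0.0742  0.053 ]
side tab [307 185   7  27  89] [309.8 197.7] [ 0.4618 -0.0017  0.055 ]
side red [0.5667 0.0749 0.053 ]
side yel [0.5646 0.0257 0.053 ]
side wht [ 0.5618 -0.0245  0.053 ]
side blu [ 0.5591 -0.0729  0.053 ]
side tabtop a [ 0.4589 -0.0407  0.055 ]
side wall- E [ 0.5254 -0.1685  0.02  ]
side wall+ E [ 0.5833 -0.1654  0.02  ]
```

Both views agree: rail centre is about (0.5655, 0.0127) with y-axis slope 0.055. The row is about 75 mm short of the stop, and the gate is at about 3 mm. The crop confirms blue, in the channel at crop (430,111), as the tail; the turquoise and black ones stand on the bench. Next I close the fingers and drop in behind blue.

```bash
cat >> h.py <<'E'
from scipy.spatial.transform import Rotation as R
yd=np.array([.055,1,0]);yd/=np.linalg.norm(yd); xd=np.array([yd[1],-yd[0],0]); C=np.array([.5655,.0127,0])
def W(x,y,z): return C+xd*x+yd*y+np.array([0,0,z])
def rail(p): d=np.asarray(p)-C; return np.array([d@xd,d@yd,d[2]])
def ori(lead,tilt,jaw):
    z=lead*np.sin(tilt)-np.array([0,0,1])*np.cos(tilt)
    x=jaw-z*(jaw@z); x/=np.linalg.norm(x)
    return R.from_matrix(np.c_[x,np.cross(z,x),z]).as_rotvec()
E
python3 - <<'E'
from cell import *
from h import *
q=get_state()["q"]
best=None
for s in(1,-1):
    o=ori(yd,np.radians(5),s*xd); j=ik(W(0,-.155,.16),o)
    if j is not None:
        d=np.abs(np.array(j)-q).max(); print(s,np.round(j,2))
        if best is None or d<best[0]: best=(d,s,o)
o=best[2]; print(best[1])
grab(20)
movep(W(0,-.155,.16),o)
move_l(W(0,-.155,.022),.1)
f=grab_frame("top");crop(f["img"],165,150,385,285,3.6,"pics/top1.png")
f=grab_frame("side");crop(f["img"],170,90,390,280,3,"pics/side1.png")
s=get_state();print(s["clock"],rail(s["position"]),s["contact_force"],s["finger_gap"])
E
```

```text
1 [-0.42  0.44 -0.21  0.95  0.08  1.2 ]
-1 [-0.42  0.44 -0.21  0.95  0.08 -1.94]
1
5.9583 [ 0.00046924 -0.15515924  0.02261292] [-0.45068666  0.11407642 -0.56347181] 0.0037318592465717605
```

View pics/side1.png

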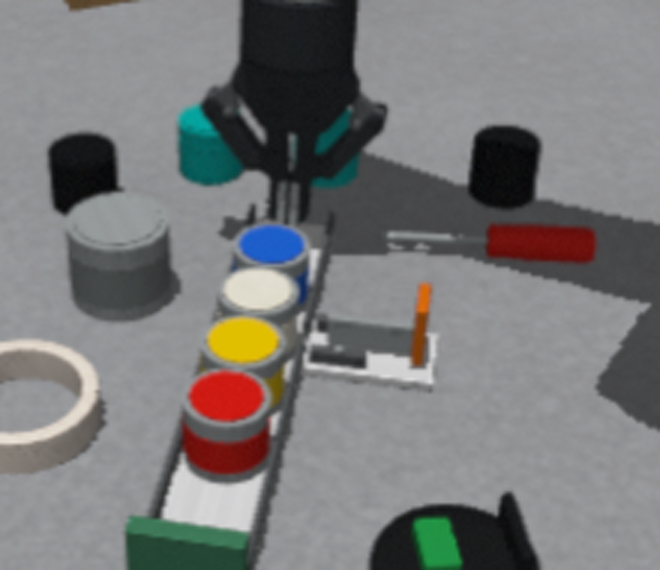

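View pics/top1.png

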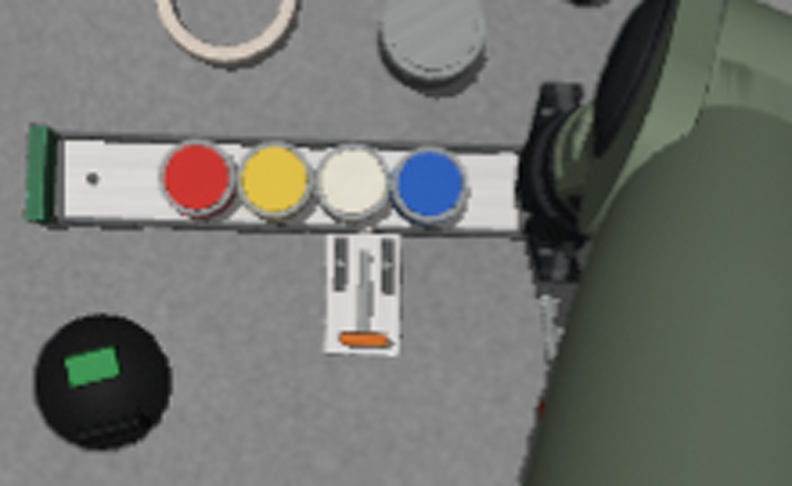

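The crops show the shut fingers centred in the channel behind blue (side crop (290,210)), with a clear gap and nothing touched. Now the push.

```bash
python3 - <<'E'
from cell import *
from h import *
def p(t):
    s=get_state();print(t,round(s["clock"],2),rail(s["position"]).round(4),s["contact_force"].round(2))
move_l(W(0,-.126,.022),.08); p("near")
r=move_l(W(0,-.065,.022),.05); p("mid")
r=move_l(W(0,-.036,.022),.02,until_force=12); p(r)
f=grab_frame("top");crop(f["img"],165,150,385,285,3.6,"pics/top2.png")
f=grab_frame("side");crop(f["img"],170,110,390,300,3,"pics/side2.png")
E
```

```text
near 6.47 [-0.     -0.1253  0.022 ] [-0.21  0.67 -0.08]
mid 7.83 [-0.0001 -0.0647  0.0219] [ 0.11 -0.78  0.33]
True 8.83 [ 0.0001 -0.0469  0.0219] [ 0.02 -1.69  0.88]
```

View pics/side2.png

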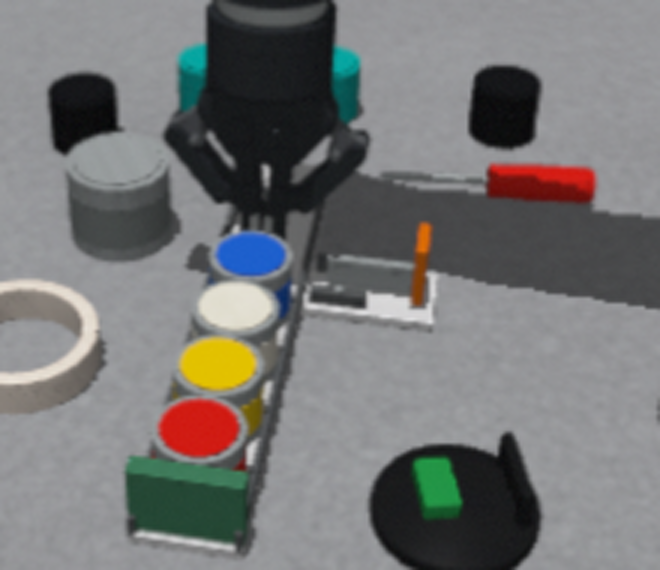

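View pics/top2.png

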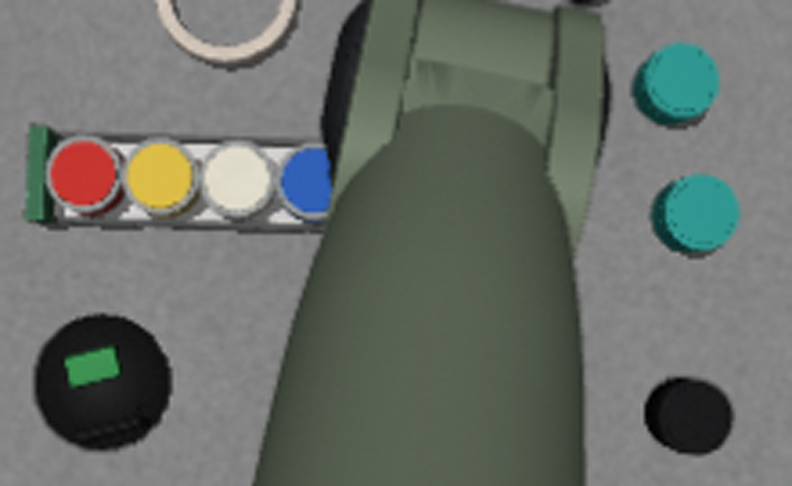

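The push stopped on force at TCP y = -46.9 mm, against about -46 expected. All four tins are upright and touching, with red at the stop (top crop (84,175)). I'll press once more to confirm it's home, then back off.

```bash
python3 - <<'E'
from cell import *
from h import *
def p(t):
    s=get_state();print(t,round(s["clock"],2),rail(s["position"]).round(4),s["contact_force"].round(2))
r=move_l(W(0,-.037,.022),.02,until_force=22); p(r)
move_l(W(0,-.085,.022),.08); p("back")
move_l(W(0,-.09,.13),.15)
o=ori(xd,0.,xd)
movep(W(-.15,-.045,.13),o); p("above")
f=grab_frame("top");crop(f["img"],165,150,385,285,3.6,"pics/top3.png")
f=grab_frame("side");crop(f["img"],170,110,390,300,3,"pics/side3.png")
np.save("f3.npy",f,allow_pickle=True)
E
```

```text
True 9.38 [ 0.0003 -0.047   0.0217] [-0.78 -3.95  2.9 ]
back 10.0 [-0.0002 -0.0853  0.0219] [-0.57  0.03 -0.72]
above 11.54 [-0.1498 -0.0449  0.1298] [0.84 0.21 0.69]
```

View pics/side3.png

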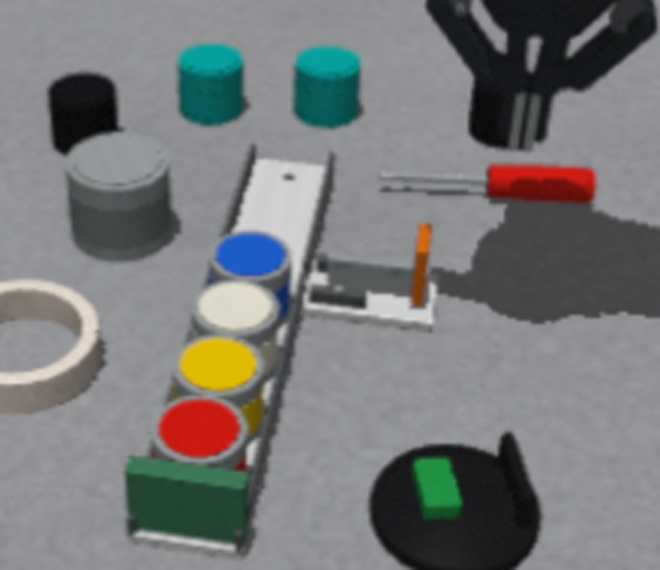

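View pics/top3.png

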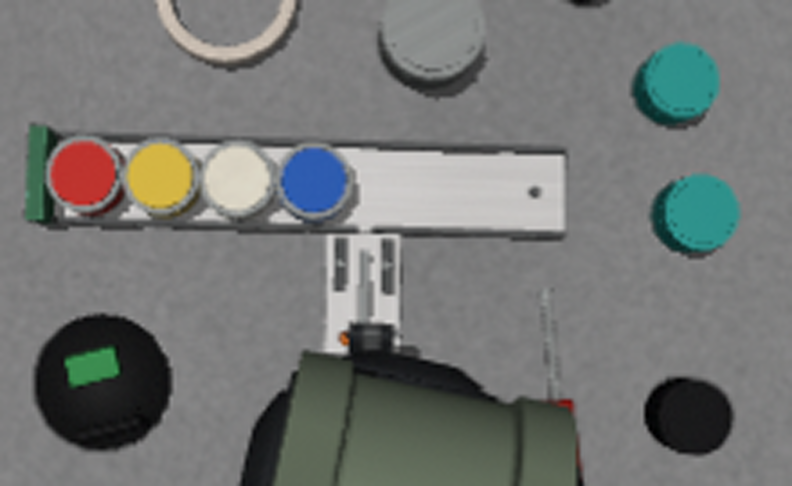

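The second press moved nothing, so the row is home; all tins are upright, with blue at top crop (314,180) and the gate path clear. Next, the gate.

```bash
python3 - <<'E'
from cell import *
from h import *
def p(t):
    s=get_state();print(t,round(s["clock"],2),rail(s["position"]).round(4),s["contact_force"].round(2))
move_l(W(-.15,-.045,.026),.1); p("down")
r=move_l(W(-.075,-.045,.026),.05,until_force=15); p(r)
if not r:
    r=move_l(W(-.035,-.045,.026),.02,until_force=15); p(r)
f=grab_frame("side");crop(f["img"],170,110,390,300,3,"pics/side4.png")
E
```

```text
down 12.83 [-0.1495 -0.0451  0.0264] [ 0.09  1.32 -0.08]
False 14.48 [-0.075 -0.045  0.026] [-1.27  0.22 -0.13]
True 15.68 [-0.0549 -0.0449  0.0252] [-0.85 -0.47  0.05]
```

View pics/side4.png

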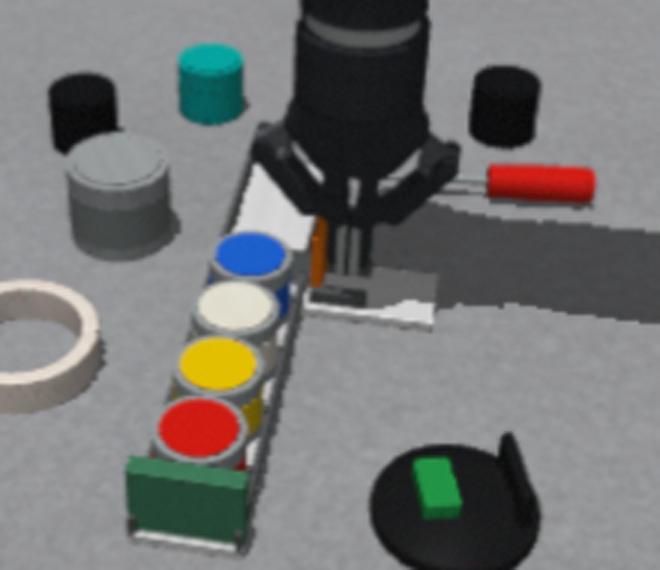

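The tab is now up against the rail wall (side crop (318,250)), and the push ended on force at the expected x. I'll press once more, then retreat and check.

```bash
python3 - <<'E'
from cell import *
from h import *
def p(t):
    s=get_state();print(t,round(s["clock"],2),rail(s["position"]).round(4),s["contact_force"].round(2))
r=move_l(W(-.04,-.045,.026),.02,until_force=25); p(r)
move_l(W(-.11,-.045,.026),.1)
move_l(W(-.12,-.045,.16),.15)
movep(W(-.2,-.15,.22),ori(xd,0.,xd)); p("away")
for n,b in(("top",(165,150,385,285,3.6)),("side",(170,110,390,300,3))):
    f=grab_frame(n);crop(f["img"],*b,f"pics/{n}5.png")
    for x,k in ((-.042,"shut"),(-.108,"open")): print(n,k,proj(f,W(x,-.045,.055)))
    H,S,V=cv2.split(cv2.cvtColor(f["img"],cv2.COLOR_RGB2HSV))
    nn,l,st,ce=cv2.connectedComponentsWithStats(((H>5)&(H<17)&(S>150)).astype(np.uint8))
    for i in range(1,nn):
        if st[i,4]>15: print(st[i],ce[i].round(1),rail(atz(f,ce[i],.055)).round(4))
    for k,m in dict(red=((H<5)|(H>174))&(S>150),yel=(H>18)&(H<32)&(S>130),blu=(H>105)&(H<125)&(S>130)).items():
        nn,l,st,ce=cv2.connectedComponentsWithStats(m.astype(np.uint8))
        for i in range(1,nn):
            if 150<st[i,4]<320: print(k,rail(atz(f,ce[i],.053)).round(4))
E
```

```text
True 16.24 [-0.0554 -0.0446  0.0242] [0.14 0.43 0.04]
away 18.61 [-0.2    -0.15    0.2195] [-0.08 -0.1  -0.01]
top shut [[265.91594509 218.43357937]]
top open [[265.12219711 246.96922478]]
[260 215  13   4  45] [266.  216.6] [-0.0378 -0.0451  0.055 ]
red [0.0005 0.139  0.053 ]
red [-0.1625 -0.1712  0.053 ]
yel [0.0007 0.0891 0.053 ]
blu [ 0.0009 -0.0107  0.053 ]
side shut [[278.17501481 185.58119683]]
side open [[313.81976197 189.79180599]]
[274 180   6  26 109] [276.1 192.5] [-0.0413 -0.0233  0.055 ]
blu [-0.0006 -0.012   0.053 ]
```

View pics/top5.png

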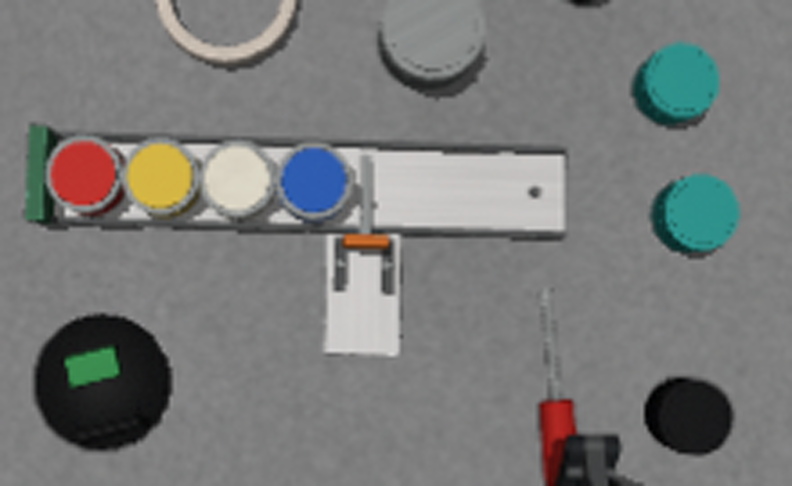

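View pics/side5.png

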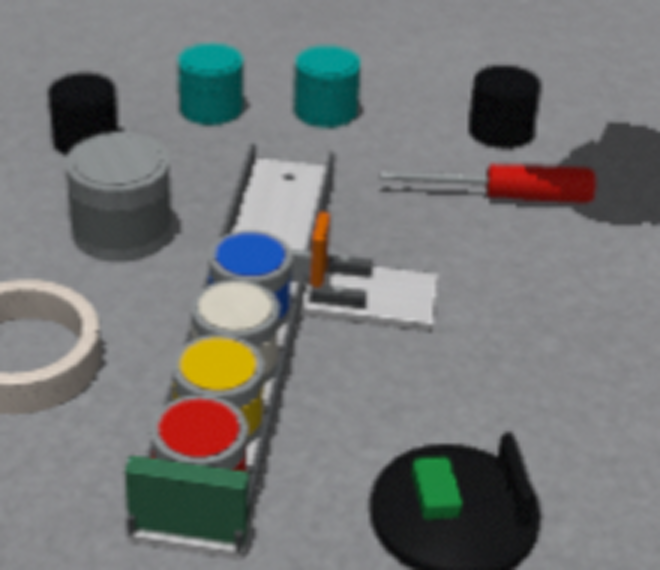

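The gate plate stands across the channel behind blue. Its tab centre is at rail x = -37.8 mm (-38 expected when shut). The tins are at y = 139, 89 and -11 mm (140, 90 and -10 expected when home). Nothing else has moved, so I'm handing in.

```bash
python3 -c "
from cell import *
sign_off()"
```

```text
the job is handed in; nothing more can be done
```

The row of four tins is home against the green stop and the orange-tabbed gate is shut behind it. I handed the job in after about 19 s of robot time.

- **Row:** I pushed from the blue tail tin with the shut fingertips, moving all four tins about 75 mm until the force rose. A second, harder press moved nothing. From the top camera, red, yellow and blue are within about 1 mm of their home positions. White was checked only by eye; it stands in line between yellow and blue.
- **Gate:** I pushed the tab until it stopped on force, and a harder press gained nothing. The tab centre measures rail x = -37.8 mm, against -38 mm when fully shut.
- **Other things:** All four tins are upright and touching. The bystanders and look-alikes in view were undisturbed, and the arm was clear of everything when I signed off.

No check failed. The second presses stopped within 0.5 mm of the first stops, and the two cameras agreed to about 3 mm throughout.

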